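# Stamp a shelf plank, then run it out to the length gauge and hold it

## Robot

A 7-joint arm with a two-finger parallel gripper is mounted at the origin on the work surface. World frame = base frame: x ahead of the robot, y to its left, z up, the work surface at z = 0. Lengths are in m, angles in rad, forces in N, time in s.
With the tool pointing down it reaches from about 0.425 to 0.925 m from the base axis. Payload 6.8 kg.
Tool frame: the origin (TCP) lies midway between the tips of the shut fingers; the grasp point (between the pads) lies 19 mm behind it (bot.pinch_z is the distance from the TCP to the grasp point, in m); x points along the fingers, y is the direction in which the jaws open and shut, and the axes are right-handed (so a half turn about x gives the same grasp; the last joint's range is limited). The gripper opens to 85 mm and grips with 20 to 120 N. Pads are 22 mm wide; open, the fingers measure 114 mm over their backs; the gripper's body (76 mm by 85 mm) begins 54 mm behind the grasp point. The pads swing forward as they close: fully open they stand 13 mm farther back than shut.
Start: joints at [-0.108, 0.477, 0.022, 1.555, -0.011, 1.109, -0.083], TCP at [0.675, 0, 0.231] pointing down, gripper open.
Joint ranges: [-2.96, 2.96], [-0.34, 2.1], [-1.41, 1.46], [0.24, 2.44], [-1.37, 4.51], [0.17, 1.92], [-2.96, 2.96]. Speed limits (rad/s): [2.39, 2.39, 3.14, 3.14, 3.14, 3.14, 3.14].

## Interface

Orientations are given as a unit quaternion [w, x, y, z].
In Python, from station import bot gives the robot as it stands. The module is installed in compiled form; this text tells all that it offers.
- The arm moves only by the tool step_arm, never from a script. Its argument "plan" is a list of rows, each a list of 6 numbers: the shift along the tool's x, y, z in units of 40 mm (1.0 is 40 mm), then the turn, a rotation vector about the tool's x, y, z in units of 360 degrees (1.0 is 360 degrees). In form: [[dx, dy, dz, ax, ay, az], ...]. A call has 1 to 8 rows; each row shifts and turns the commanded pose from where the row before left it, along the tool's axes as they then stand; what a row does not reach is not made up. A row lasts 1/8 s, in which the tool goes at most 62.5 mm and 10.7 degrees, less where a joint would pass 70% of its speed; a pose out of reach is approached as far as the arm can. A call with a number of a shift or a turn outside -1 to 1 is refused whole. A call with a gripper value outside its range is refused whole. "fingers" is the closure, from -1 (fully open) to 1 (shut), set as the call begins (left out, the last holds). The fingers move at their own pace and stop on an object; "force" is the grip in N (left out, the last holds). Time passes only in rows, so rows that do not move let the fingers close. It gives the time, the measured TCP pose, the force and the opening at its end, in the units of the state.
- bot.get_obs(): the state, without advancing time (a new reading comes with each control period).
- bot.read_camera(name): name is "scene" or "side" or "wrist"; returns (picture, depth): 384x512x3 uint8, red, green, blue; 384x512 float32, m along the optical axis (not along the pixel's ray), 0 where there is no reading.
- bot.camera_model(name): a dict with "mtx" (3x3 intrinsics, pixels), "k1" (the pictures are not rectified: a ray, as slopes to the right and down, at radius r is drawn at 1 + k1 r^2 times it, then the intrinsics apply), "origin" and "rotation" of the camera in the world; the wrist camera has in their place "T_tool_cam" (4x4, takes a point from camera to tool coordinates, whose origin is the TCP and whose axes are the tool frame's). Camera axes: x right, y up, looking along -z (the intrinsics and any distortion apply to the point x, -y, -z); pixel columns grow to the right and rows downward; lengths in m; the calibration is good to about 2 mm. A picture is of the moment at which its call begins: read the wrist's pose just before it. camera_model takes no time and is no camera call.
- bot.hand_in(): hands the job in, once; it reports no verdict.
The state is a dict: "t": time; "q": joint angles; "joint_vel": joint speeds; "joint_torque": joint torques, N m; "eef_pos": TCP position; "tool_rot": TCP orientation; "contact_force": force on the tool from outside, world axes, zero at the start; "torque": the same for the moment, N m; "gripper_width": opening from 0.0 (shut) to 1.0 (fully open).
Only numpy, scipy, OpenCV 4.12 (cv2) and the standard library are available. Lean on these libraries where they do the work, as an engineer would, in place of code of your own. Each camera call takes 0.05 s, during which the arm holds its last target.

## Task

Pull the press lever right down to its stop, so that the stamp bears on the plank, keep it there for a moment, then ease the lever back up to the top slowly, taking a few seconds. Next slide the plank outward along its rest until its steel-capped end is level with the tip of the length gauge's pointer, and finish while still holding the plank flat on the rest: most of its weight is then past the edge and it tips if you let go. Do not let it tip on the way, and leave the other things on the bench alone.

Things in the scene. Friction and masses are not known exactly. Their poses are not given: they have to be found in the camera images.
- press: fixed blue lever press with its plank rest, turned by up to 0.15 rad. Origin on the bench (z = 0) under the middle of the rest. y runs along the plank's path: OUTWARD is -y; x points away from the robot. The rest's top is 70 mm above the bench, y = -150 to +150 mm; from y = -70 to +150 mm it is a beam 44 mm wide (narrower than the plank), so fingers can reach down beside the plank
- rest_edge (a point): middle of the rest's outer edge, on its top (the plank tips over this edge). Two steel guides 9 mm high and 66 mm apart flank the plank from 10 to 60 mm inside this edge
- stamp: round sprung steel stamp, 32 mm across; origin at the centre of its lower face, at the press's x = 0, y = -115 mm. 30 mm above the plank when the lever is up; goes down 5 mm per 0.1 rad of lever. The press head above it is 44 mm wide in y, x = -25 to +100 mm, 155 to 223 mm above the bench; its column stands behind the plank at x = +62 to +108 mm
- lever (a joint): press lever: 0 rad = up (home, where its spring returns it), grows as it is pulled down; the sprung stamp meets the plank at 0.6 rad, when the lever is level, and the lever's stop is at 0.68 rad. It needs about 3 N down at the grip at the top, 8 N at 0.6 rad, 12 N at the stop; let go, it flies up
- lever_grip (a point): centre of the lever's black round grip bar, 22 mm thick, 90 mm long, lying level along the press's y; the lever arm joins its end nearer the head, the other end is free. 170 mm from the hinge axis; at home about 281 mm above the bench, 171 mm at the stop
- lever_hinge (a point): point on the lever's hinge axis level with the middle of the grip bar; the axis runs along the press's y, 185 mm above the bench; the grip moves about it on a 170 mm arc in the press's x-z plane, from 0.6 rad above level (on the robot's side) down to 0.08 rad below level
- plank_mid (a point): centre (half-way up) of the plank: dark-stained wood, 440 long (y) x 60 wide (x) x 18 mm thick (z), about 0.33 kg, lying loose on the rest between the guides, axes nearly parallel to the press's. Steel cap 12 mm long on its outer (-y) end; it balances about 163 mm from that end, so it tips once more than that overhangs
- plank_end (a point): centre of the outer (steel-capped, -y) end face of the plank, 220 mm from plank_mid
- plank_tail (a point): centre of the inner (+y) end face of the plank, 220 mm from plank_mid; sides near here are free for fingers
- gauge: fixed length gauge: steel post 132 mm tall with a round foot on the bench, standing on the far side of the plank's path; axes parallel to the press's
- gauge_tip (a point): tip of the gauge's pointer, 79 mm above the bench (half-way up the plank's edge), about 10 mm beside the plank's path; the plank's end face must come level with it, measured along the press's y
- spray_bottle: bystander: white spray bottle with a grey trigger head, 76 mm across, 210 mm tall; origin under its middle; leave alone
- jar: bystander: clear jar with a steel cap, 64 mm across, 80 mm tall; origin under its middle; leave alone
- tin: bystander: round paint tin, 84 mm across, 100 mm tall; origin under its middle; leave alone
- brush: bystander: flat paint brush lying on the bench; origin under its middle; leave alone
- hammer: bystander: hammer lying on the bench; origin under its middle; leave alone
- offcut: bystander: pale wood offcut, 90 x 55 x 38 mm; origin under its middle; leave alone
- plank: the plank itself: origin at the centre of its underside, axes as at plank_mid

How it is judged:
By the outcome, as a careful person would: the job done as asked, in the order asked, and still so for the second after the job is handed in, while the arm keeps its last pose, push and grip.
It also fails if it takes over 58 s, if anything falls off the work surface, if the arm or the gripper's body presses on something with over 40 N, if the wrist force passes 120 N, or if a joint passes its speed limit or range.

## Working session

There is one attempt and no reset: what is moved stays moved. The work goes in short steps, Python scripts to look and compute and a tool call to move; the robot and the scene stay as the last step left them, time stands still between calls to the robot, and variables do not carry over. Pictures are saved under pics/ and viewed, and the job is handed in when it is done.

Besides the shell and the picture viewer there is one more tool, called after "Emit:" in YAML: its name, and indented under it one key for each argument. step_arm: Moves the arm, as the interface text tells. Shifts and turns lie within -1 to 1; 1 stands for 40 mm of shift or 360 degrees of turn. Its arguments: {"type":"object","properties":{"plan":{"type":"array"},"fingers":{"type":"number"},"force":{"type":"number"}},"required":["plan"]}

```bash
mkdir -p pics; ls
cat > h.py <<'E'
import numpy as np, cv2
from station import bot
def shot(name,tag):
    o=bot.get_obs(); im,d=bot.read_camera(name); m=bot.camera_model(name)
    np.savez(f'{tag}.npz',im=im,d=d,pos=o['eef_pos'],rot=o['tool_rot'])
    cv2.imwrite(f'pics/{tag}.png',im[:,:,::-1]); return im,d,m,o
E
python3 - <<'E'
from h import *
print(bot.get_obs())
for n in ['scene','side','wrist']:
    im,d,m,o=shot(n,n+'0'); print(n,m)
E
```

```text
pics
{'t': 0.0, 'q': array([-0.10811713,  0.47781404,  0.02232395,  1.55646146, -0.01145643,
        1.10929476, -0.08310573]), 'joint_vel': array([-0.00022453, -0.00144248, -0.00011309, -0.00069467,  0.00028824,
        0.00184154,  0.00126372]), 'joint_torque': array([-5.45967814e-04, -5.96443820e+01,  1.60769675e+00, -2.81194621e+01,
        1.24063640e-02,  9.39900521e-03,  2.20753498e-05]), 'eef_pos': array([ 6.74403214e-01, -6.81485243e-06,  2.30311852e-01]), 'tool_rot': array([-0.4995984 , -0.49948028, -0.50043436,  0.50048611]), 'contact_force': array([ 0.12788238, -0.36871769, -0.67181255]), 'torque': array([0.0160726 , 0.01202524, 0.023017  ]), 'gripper_width': 0.9974569729838073}
scene {'mtx': array([[445.9710495 ,   0.        , 253.19970445],
       [  0.        , 445.9710495 , 192.68827418],
       [  0.        ,   0.        ,   1.        ]]), 'k1': -0.15852099021163174, 'origin': array([1.29671938, 0.09419254, 1.15818609]), 'rotation': array([0.62040878, 0.22875128, 0.25151146, 0.70675865])}
side {'mtx': array([[399.7118986 ,   0.        , 252.14226216],
       [  0.        , 399.7118986 , 195.81661089],
       [  0.        ,   0.        ,   1.        ]]), 'k1': -0.06748097481588466, 'origin': array([0.23826031, 0.78628519, 1.11437555]), 'rotation': array([-0.16621007, -0.05391556,  0.35208332,  0.91951328])}
wrist {'mtx': array([[319.33593086,   0.        , 253.4863928 ],
       [  0.        , 319.33593086, 189.15424345],
       [  0.        ,   0.        ,   1.        ]]), 'k1': -0.07640398674358105, 'T_tool_cam': array([[ 1.09069837e-03,  3.27243076e-01, -9.44939564e-01,
        -1.42801260e-01],
       [ 9.99999260e-01,  1.53081773e-04,  1.20726505e-03,
         3.44131601e-04],
       [ 5.39722153e-04, -9.44940181e-01, -3.27242666e-01,
        -8.48681148e-02],
       [ 0.00000000e+00,  0.00000000e+00,  0.00000000e+00,
         1.00000000e+00]])}
```

View pics/scene0.png

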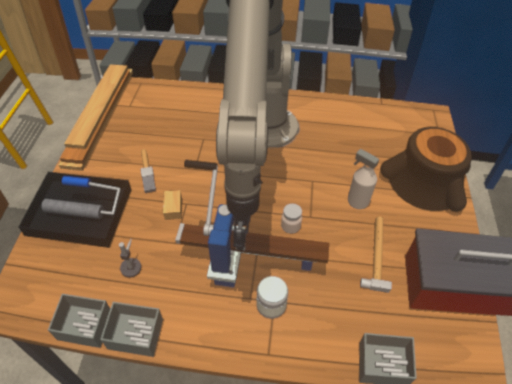

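View pics/side0.png

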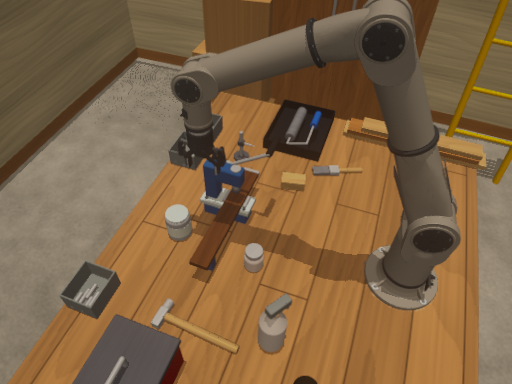

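View pics/wrist0.png

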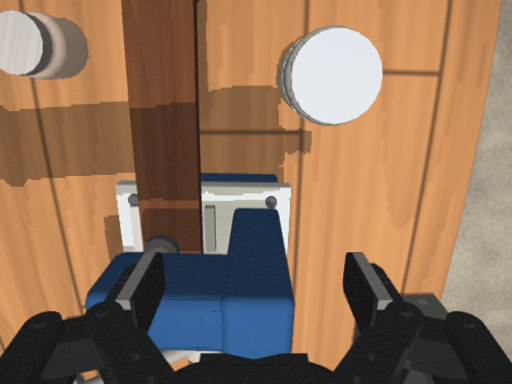

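```bash
cat >> h.py <<'E'
from scipy.spatial.transform import Rotation as R
def qR(q): return R.from_quat([q[1],q[2],q[3],q[0]]).as_matrix()
def campose(name,tag):
    m=bot.camera_model(name); z=np.load(tag+'.npz')
    if name=='wrist':
        T=m['T_tool_cam']; Rt=qR(z['rot']); return Rt@T[:3,:3], Rt@T[:3,3]+z['pos'], m
    return qR(m['rotation']), m['origin'], m
def rays(name,tag,uv):
    Rc,o,m=campose(name,tag); K=m['mtx']
    p=cv2.undistortPoints(np.array(uv,float).reshape(-1,1,2),K,np.array([m['k1'],0,0,0,0]))[:,0]
    d=np.c_[p[:,0],-p[:,1],-np.ones(len(p))]
    return o, d@Rc.T
def onplane(name,tag,uv,z):
    o,d=rays(name,tag,uv); s=(z-o[2])/d[:,2]; return o+d*s[:,None]
def cloud(name,tag):
    f=np.load(tag+'.npz'); H,W=f['d'].shape
    u,v=np.meshgrid(np.arange(W),np.arange(H)); o,d=rays(name,tag,np.c_[u.ravel(),v.ravel()])
    P=o+d*f['d'].reshape(-1,1); P[f['d'].ravel()==0]=np.nan
    return P.reshape(H,W,3)
def proj(name,tag,P):
    Rc,o,m=campose(name,tag); c=(np.atleast_2d(P)-o)@Rc; s=c[:,:2]/-c[:,2:]; s[:,1]*=-1
    s*=1+m['k1']*(s**2).sum(1,keepdims=True); K=m['mtx']; return s@K[:2,:2].T+K[:2,2]
def crop(tag,x0,y0,x1,y1,k):
    im=cv2.imread(f'pics/{tag}.png')[y0:y1,x0:x1]; cv2.imwrite(f'pics/{tag}_c{x0}_{y0}.png',cv2.resize(im,None,fx=k,fy=k,interpolation=cv2.INTER_CUBIC))
E
python3 - <<'E'
from h import *
crop('scene0',110,150,350,320,3.3)
crop('side0',150,110,350,280,4)
for n in ['scene','side','wrist']:
    P=cloud(n,n+'0')
    im=np.load(n+'0.npz')['im'].astype(int)
    hsv=cv2.cvtColor(im.astype(np.uint8),cv2.COLOR_RGB2HSV)
    m=(hsv[...,0]>100)&(hsv[...,0]<125)&(hsv[...,1]>130)&(P[...,0]>.45)&(P[...,0]<.95)&(abs(P[...,1])<.3)
    Q=P[m]; print(n,'blue',len(Q),np.nanmin(Q,0),np.nanmax(Q,0))
    # plank top
    b=(abs(P[...,2]-.088)<.004)&(im.sum(2)<260)&(im[...,0]>im[...,2]*1.3)
    Q=P[b]; print('plank',len(Q),Q.mean(0),Q[Q[:,1].argmin()],Q[Q[:,1].argmax()])
    xy=Q[:,:2].astype(np.float32); r=cv2.minAreaRect(xy); print(r)
E
```

```text
scene blue 370 [ 0.6074879  -0.08254624  0.2125148 ] [ 0.69775245 -0.04123808  0.22502011]
plank 2213 [0.57170961 0.14505188 0.08833743] [ 0.69268065 -0.34707167  0.08669175] [0.71033616 0.75423419 0.0870346 ]
((0.3637189269065857, 0.21058177947998047), (1.1014354228973389, 0.6832469701766968), 88.81275177001953)
side blue 135 [ 0.56548851 -0.07096837  0.21014713] [ 0.69061058 -0.03763637  0.22186162]
plank 1947 [ 0.63611467 -0.08218462  0.08760745] [-0.41874825 -2.0395371   0.08873582] [0.52855096 0.57579354 0.08731912]
((0.6670640110969543, -0.5499926805496216), (3.074589729309082, 2.229163646697998), 17.706539154052734)
wrist blue 16555 [ 0.56961394 -0.08367977  0.00718215] [0.73976362 0.01899011 0.31829008]
plank 15917 [0.59480815 0.0502381  0.08827279] [ 0.62007515 -0.08348672  0.08520502] [0.56607089 0.14925717 0.0871977 ]
((0.5930315256118774, 0.03312856703996658), (0.23164759576320648, 0.060509033501148224), 88.41717529296875)
```

View pics/scene0_c110_150.png

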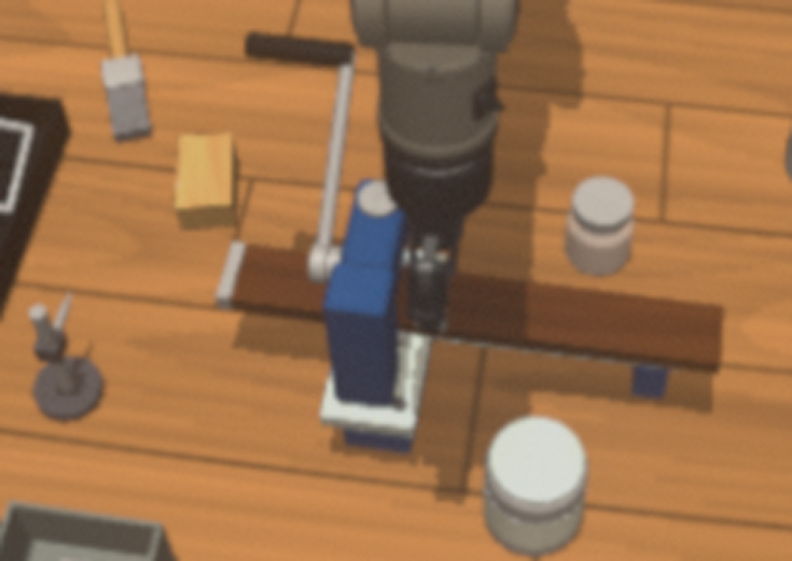

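View pics/side0_c150_110.png

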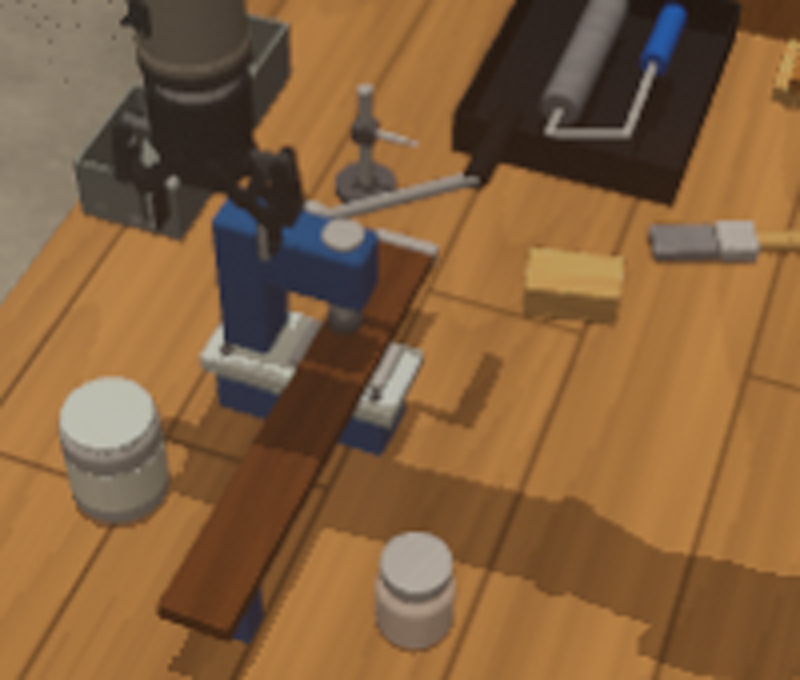

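```bash
cat >> h.py <<'E'
def tri(obs):
    A=np.zeros((3,3));b=np.zeros(3)
    L=[]
    for n,t,uv in obs:
        o,d=rays(n,t,[uv]);d=d[0]/np.linalg.norm(d[0]);M=np.eye(3)-np.outer(d,d);A+=M;b+=M@o;L.append((o,d))
    p=np.linalg.solve(A,b); return p,[np.linalg.norm(np.cross(p-o,d))*1000 for o,d in L]
E
python3 - <<'E'
from h import *
np.set_printoptions(precision=4,suppress=True)
crop('scene0',110,225,190,285,10); crop('side0',215,120,315,195,8); crop('scene0',170,150,270,225,8)
S=lambda x,y:(110+x/3.3,150+y/3.3)
D=lambda x,y:(150+x/4,110+y/4)
print('tip',tri([('scene','scene0',S(70,297)),('side','side0',D(416,143))]))
print(onplane('scene','scene0',[S(238,243),S(219,304),S(722,308),S(718,355)],.088))
print(onplane('side','side0',[D(160,612),D(228,632),D(437,248),D(370,232)],.088))
for n in ['scene','side']:
    P=cloud(n,n+'0'); im=np.load(n+'0.npz')['im'].astype(int)
    b=(abs(P[...,2]-.088)<.006)&(im.sum(2)<330)&(im[...,0]>im[...,2]*1.5)&(P[...,0]>.5)&(P[...,0]<.72)&(P[...,1]>-.2)&(P[...,1]<.32)
    b=cv2.morphologyEx(b.astype(np.uint8),cv2.MORPH_OPEN,np.ones((3,3)))>0
    Q=P[b]; print(n,len(Q),cv2.minAreaRect(Q[:,:2].astype(np.float32)),np.median(Q[:,2]))
    g=(P[...,2]>.24)&(P[...,2]<.32)&(im.sum(2)<150)&(P[...,0]<.6)&(P[...,1]<-.06)&(P[...,1]>-.3)&(P[...,0]>.4)
    Q=P[g]; print('grip',len(Q), len(Q) and (np.median(Q,0),Q.min(0),Q.max(0)))
E
```

```text
tip (array([ 0.6249, -0.3415,  0.0717]), [np.float64(2.0455260416706267), np.float64(2.0455260416707994)])
[[ 0.5587 -0.199   0.088 ]
 [ 0.6249 -0.2009  0.088 ]
 [ 0.5709  0.2336  0.088 ]
 [ 0.6193  0.2313  0.088 ]]
[[ 0.6167  0.24    0.088 ]
 [ 0.562   0.2377  0.088 ]
 [ 0.5513 -0.1978  0.088 ]
 [ 0.6156 -0.1953  0.088 ]]
scene 1970 ((0.5932687520980835, 0.020176157355308533), (0.4258730411529541, 0.06507460027933121), 88.70120239257812) 0.08864584684389787
grip 1 (array([ 0.5071, -0.1147,  0.2864]), array([ 0.5071, -0.1147,  0.2864]), array([ 0.5071, -0.1147,  0.2864]))
side 1688 ((0.588460385799408, 0.023174598813056946), (0.4285239279270172, 0.06233641877770424), 88.32891082763672) 0.0873582866728323
grip 139 (array([ 0.488 , -0.1367,  0.2893]), array([ 0.4791, -0.1836,  0.2752]), array([ 0.5016, -0.0936,  0.2942]))
```

View pics/scene0_c110_225.png

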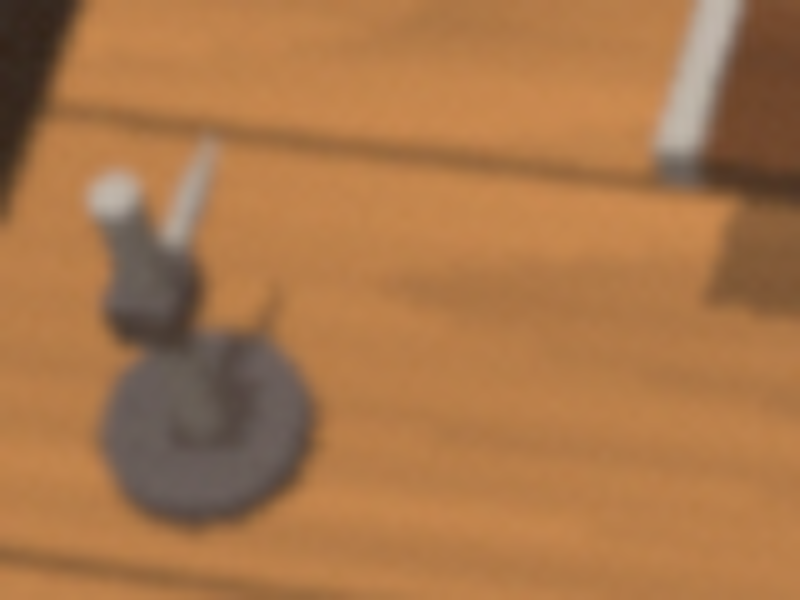

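View pics/side0_c215_120.png

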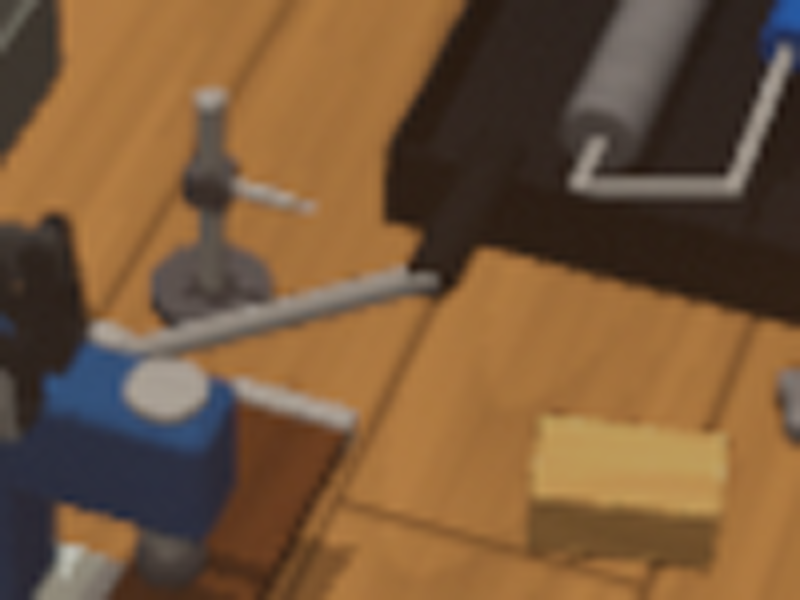

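View pics/scene0_c170_150.png

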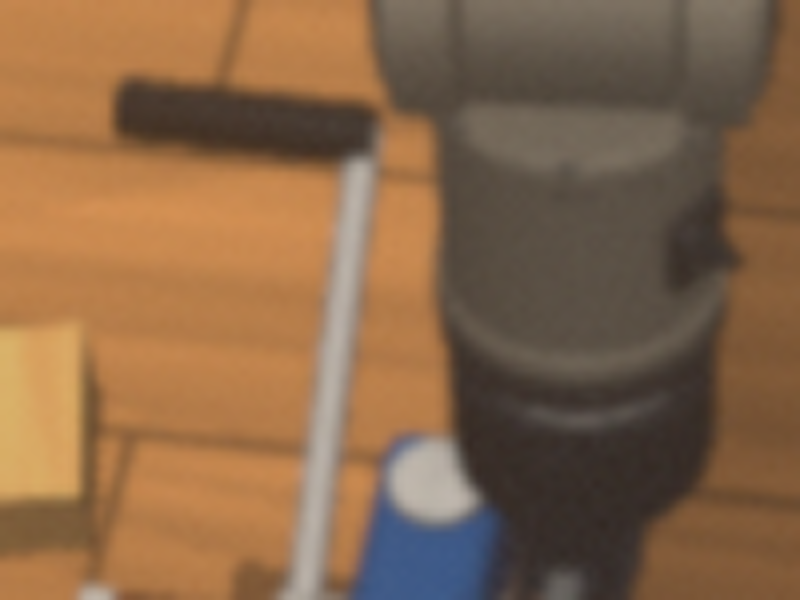

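Run:
```python
from h import *
np.set_printoptions(precision=4,suppress=True)
print(qR(bot.get_obs()['tool_rot']))
c=lambda ox,oy,k,x,y:(ox+x/k-.45,oy+y/k-.45)
g1=c(170,150,8,117,106);g2=c(170,150,8,374,132)
print('grip scene',onplane('scene','scene0',[g1,g2],.281))
# side grip via cloud
P=cloud('side','side0');im=np.load('side0.npz')['im'].astype(int)
g=(P[...,2]>.265)&(P[...,2]<.32)&(im.sum(2)<150)&(P[...,0]<.53)&(P[...,1]<-.06)&(P[...,1]>-.3)&(P[...,0]>.44)
g=cv2.morphologyEx(g.astype(np.uint8),cv2.MORPH_OPEN,np.ones((2,2)))
v,u=np.nonzero(g);print(u.min(),u.max(),v.min(),v.max()); pc=np.c_[u,v].astype(float)
print('side grip from px centroid',onplane('side','side0',[pc.mean(0)],.281), cv2.minAreaRect(P[g>0][:,:2].astype(np.float32)))
t1=c(110,225,10,213,135);t2=c(215,120,8,317,208)
print('tip',tri([('scene','scene0',t1),('side','side0',t2)]),onplane('scene','scene0',[t1],.079),onplane('side','side0',[t2],.079))
# wrist: head top, plank edges
P=cloud('wrist','wrist0');im=np.load('wrist0.npz')['im']
hsv=cv2.cvtColor(im,cv2.COLOR_RGB2HSV)
m=(hsv[...,0]>100)&(hsv[...,0]<125)&(hsv[...,1]>130)
for lo,hi in((.216,.23),):
    Q=P[m&(P[...,2]>lo)&(P[...,2]<hi)];print('head',len(Q),cv2.minAreaRect(Q[:,:2].astype(np.float32)),Q.min(0),Q.max(0))
# plank edges in wrist
b=(abs(P[...,2]-.088)<.004)&(im.sum(2)<330)&(P[...,1]>-.02)&(P[...,0]<.66)&(P[...,0]>.53)
L=[];Rr=[]
for v in range(5,170,5):
    us=np.nonzero(b[v])[0]
    if len(us)>20: L.append((us.min()-.5,v));Rr.append((us.max()+.5,v))
for E in(L,Rr):
    Q=onplane('wrist','wrist0',E,.088);p=np.polyfit(Q[:,1],Q[:,0],1);print('edge slope',p,np.std(Q[:,0]-np.polyval(p,Q[:,1])),Q[:,1].min(),Q[:,1].max())
# bench things
for n in['scene','side']:
    P=cloud(n,n+'0')
    for nm,zz,x,y in(('jar',.08,(.44,.56),(.08,.25)),('tin',.1,(.66,.8),(.05,.25)),('offcut',.038,(.45,.6),(-.3,-.15)),('spray',.2,(.3,.6),(.2,.5))):
        k=(abs(P[...,2]-zz)<.008)&(P[...,0]>x[0])&(P[...,0]<x[1])&(P[...,1]>y[0])&(P[...,1]<y[1])
        Q=P[k]
        if len(Q)>20: print(n,nm,len(Q),np.percentile(Q,3,axis=0),np.percentile(Q,97,axis=0))
```

```text
[[-0.0014  1.      0.    ]
 [-0.0001  0.     -1.    ]
 [-1.     -0.0014  0.0001]]
grip scene [[ 0.4923 -0.1866  0.281 ]
 [ 0.4926 -0.0978  0.281 ]]
268 281 136 156
side grip from px centroid [[ 0.4862 -0.1414  0.281 ]] ((0.5229987502098083, -0.2960703372955322), (0.03170667588710785, 0.41262274980545044), 12.845545768737793)
tip (array([ 0.6226, -0.3411,  0.0758]), [np.float64(0.014033328749983682), np.float64(0.014033328750138406)]) [[ 0.6245 -0.3398  0.079 ]] [[ 0.6214 -0.3376  0.079 ]]
head 6893 ((0.6349189281463623, -0.06085240840911865), (0.12718920409679413, 0.046488143503665924), 0.5900189280509949) [ 0.5712 -0.0837  0.216 ] [ 0.6983 -0.0372  0.2219]
edge slope [0.0275 0.5624] 0.00028343630010303127 0.00983594823708947 0.14526341631596382
edge slope [0.0257 0.6227] 0.0003354235994227138 0.009640185622862993 0.14354223237131575
scene jar 222 [0.4418 0.097  0.0735] [0.4871 0.1461 0.085 ]
scene tin 595 [0.7102 0.0551 0.0937] [0.7778 0.1193 0.1049]
scene offcut 182 [ 0.4523 -0.2878  0.0313] [ 0.4886 -0.234   0.0434]
scene spray 101 [0.3125 0.2984 0.1925] [0.3499 0.3608 0.2076]
side jar 200 [0.4408 0.0965 0.0731] [0.4813 0.149  0.0832]
side tin 355 [0.7041 0.0562 0.093 ] [0.7712 0.122  0.1029]
side offcut 89 [ 0.4512 -0.2856  0.0315] [ 0.481  -0.23    0.0413]
side spray 122 [0.3019 0.3136 0.1937] [0.3426 0.3664 0.2079]
```

Emit:
step_arm:
  plan:
    - [-1,0,0,0,0,0]
    - [-1,0,0,0,0,0]
    - [-1,-0.3,0.3,0,0,0]
    - [0,-0.8,0.75,0,0,0]
    - [0,-0.8,0.75,0,0,0]
    - [0,-0.8,0.75,0,0,0]
    - [0,-0.8,0.75,0,0,0]
    - [0,-0.4,0.45,0,0,0]
  fingers: -1
  force: 40

```text
t: 1.15
eef_pos: [0.517, -0.1519, 0.3513]
tool_rot: [-0.499, -0.5, -0.499, 0.501]
contact_force: [1.1, 0.0, -1.2]
gripper_width: 0.997
```

Emit:
step_arm:
  plan:
    - [0,0,0,0.003,0,-0.015]
    - [0,0,0,0,0,-0.015]
    - [0,0,0,0,0,-0.015]
    - [0,0,0,0,0,-0.019]
    - [0,0,0,0,0,0]
    - [0,0,0,0,0,0]

```text
t: 1.9
eef_pos: [0.5188, -0.1502, 0.3512]
tool_rot: [-0.385, -0.396, -0.585, 0.594]
contact_force: [-0.2, 0.2, 1.2]
gripper_width: 1.001
```

Run:
```python
from h import *
np.set_printoptions(precision=4,suppress=True)
o=bot.get_obs();print(o['t'],o['q'],o['eef_pos'],qR(o['tool_rot']))
for n in ['scene','side','wrist']: shot(n,n+'1')
crop('scene1',170,150,270,225,8);crop('side1',215,100,315,175,8)
```

```text
1.9 [0.0578 0.394  0.1123 1.4721 0.0167 1.674  0.1491] [ 0.5188 -0.1502  0.3512] [[-0.3899  0.9206 -0.0192]
 [ 0.0065 -0.0181 -0.9998]
 [-0.9208 -0.39    0.001 ]]
```

View pics/wrist1.png

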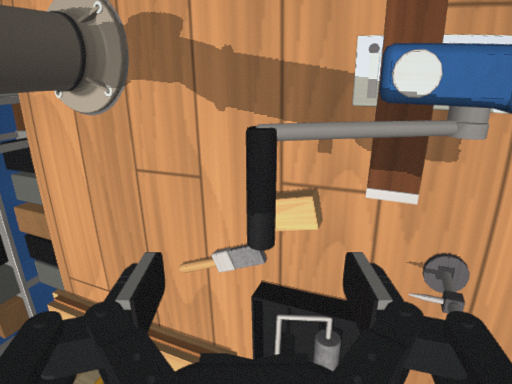

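View pics/side1.png

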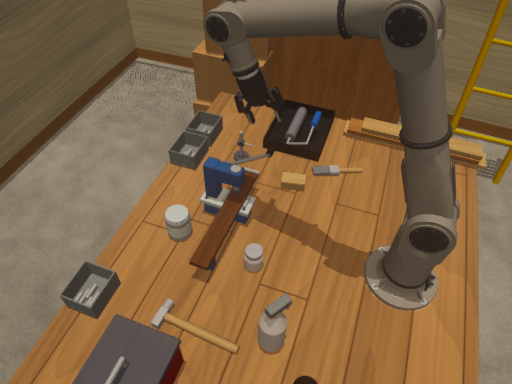

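Run:
```python
from h import *
np.set_printoptions(precision=4,suppress=True)
crop('wrist1',350,180,450,310,6)
P=cloud('wrist','wrist1');im=np.load('wrist1.npz')['im'].astype(int)
g=(P[...,2]>.26)&(P[...,2]<.31)&(im.sum(2)<150); g[255:]=False
g=cv2.morphologyEx(g.astype(np.uint8),cv2.MORPH_OPEN,np.ones((3,3)))
v,u=np.nonzero(g);print(len(u),u.min(),u.max(),v.min(),v.max())
Q=P[g>0];print(np.median(Q,0),Q.min(0),Q.max(0))
C=[]
for r in range(v.min()+8,v.max()-8,6):
    us=np.nonzero(g[r])[0];C.append((us.mean(),r))
Q=onplane('wrist','wrist1',C,.281);print(Q[[0,-1]],np.polyfit(Q[:,1],Q[:,0],1),Q[:,0].mean())
```

```text
3406 246 276 127 249
[ 0.4986 -0.1345  0.2906] [ 0.4858 -0.1842  0.2804] [ 0.5065 -0.0954  0.2941]
[[ 0.4947 -0.1013  0.281 ]
 [ 0.4937 -0.179   0.281 ]] [0.0164 0.4968] 0.49451044195219346
```

```bash
sleep 1
```

```text
(no output)
```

View pics/wrist1_c350_180.png

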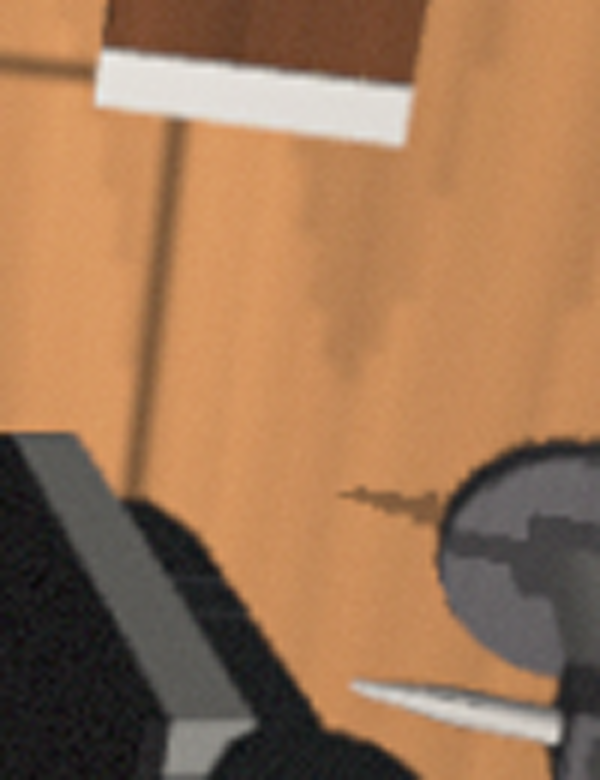

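Run:
```python
from h import *
np.set_printoptions(precision=4,suppress=True)
w=lambda x,y:(350+x/6-.45,180+y/6-.45)
print('tip',onplane('wrist','wrist1',[w(348,685)],.079),'end',onplane('wrist','wrist1',[w(96,106),w(407,146)],.088))
print(tri([('scene','scene0',(130.85,238.05)),('wrist','wrist1',w(348,685))]),tri([('side','side0',(254.2,145.5)),('wrist','wrist1',w(348,685))]))
# lateral offset of bar centre from the tool axis and distance along x
o=bot.get_obs();Rt=qR(o['tool_rot']);print((np.array([.4925,-.150,.281])-o['eef_pos'])@Rt/.04)
```

```text
tip [[ 0.6256 -0.3394  0.079 ]] end [[ 0.5577 -0.2054  0.088 ]
 [ 0.618  -0.2064  0.088 ]]
(array([ 0.6254, -0.3391,  0.0801]), [np.float64(0.3325630564228241), np.float64(0.3325630564228332)]) (array([ 0.6255, -0.346 ,  0.0706]), [np.float64(1.3893412855716278), np.float64(1.3893412855716576)])
[1.8914 0.0925 0.0033]
```

Emit:
step_arm:
  plan:
    - [0.6,0.1,0,0,0,0]
    - [0.6,0,0,0,0,0]
    - [0.6,0,0,0,0,0]
    - [0.4,0,0,0,0,0]
    - [0.2,0,0,0,0,0]
    - [0,0,0,0,0,0]

```text
t: 2.8
eef_pos: [0.4851, -0.1495, 0.2616]
tool_rot: [-0.385, -0.396, -0.586, 0.594]
contact_force: [0.7, -0.0, -0.3]
gripper_width: 1.002
```

Emit:
step_arm:
  plan:
    - [0,0,0,0,0,0]
    - [0,0,0,0,0,0]
    - [0,0,0,0,0,0]
    - [0,0,0,0,0,0]
    - [0,0,0,0,0,0]
    - [0,0,0,0,0,0]
  fingers: 1
  force: 50

```text
t: 3.55
eef_pos: [0.4859, -0.1495, 0.2614]
tool_rot: [-0.385, -0.396, -0.585, 0.593]
contact_force: [6.0, -0.5, -2.5]
gripper_width: 0.241
```

Run:
```python
from h import *
np.set_printoptions(precision=4,suppress=True)
o=bot.get_obs();print(o['t'],o['q'],o['eef_pos'],o['contact_force'],o['gripper_width'])
shot('wrist','wrist2')
```

```text
3.55 [0.0673 0.402  0.1018 1.6658 0.0198 1.4716 0.1444] [ 0.4859 -0.1495  0.2614] [ 5.9794 -0.5439 -2.5016] 0.24142634766689924
```

View pics/wrist2.png

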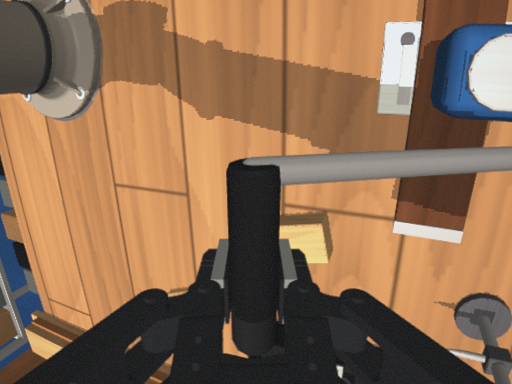

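Run:
```python
import numpy as np
from scipy.optimize import fsolve
D=[(.6744,.2303,.4778,2.0343,3.1435),(.5401,.3512,.394,1.8661,3.540),(.5084,.2614,.402,2.0678,3.5394)]
A=[];b=[]
for r,z,a,c,s in D:
    A.append([0,np.sin(a),np.sin(c),np.sin(s)]);b.append(r);A.append([1,np.cos(a),np.cos(c),np.cos(s)]);b.append(z)
p,res,*_=np.linalg.lstsq(np.array(A),np.array(b),rcond=None);print(p,np.array(A)@p-b)
h,L1,L2,Lw=p
for th in (0,.2,.4,.6,.68):
  for phi0 in(-.4,-.2):
    phi=-.4+th*(1 if phi0==-.4 else .6)
    ang=.6-th
    bx,bz=.6345-.17*np.cos(ang),.185+.17*np.sin(ang)
    x=bx+.021*np.sin(phi);z=bz-.021*np.cos(phi);r=np.hypot(x,.15);s=np.pi-phi
    wr=r-Lw*np.sin(s);wz=z-Lw*np.cos(s)-h
    d=np.hypot(wr,wz);q4=np.pi-np.arccos((L1**2+L2**2-d*d)/(2*L1*L2))
    q2=np.arctan2(wr,wz)-np.arctan2(L2*np.sin(q4),L1+L2*np.cos(q4));print(th,phi,'q2 %.2f q4 %.2f q6 %.2f'%(q2,q4,s-q2-q4))
```

```text
[0.27707983 0.54575864 0.47457749 0.31741678] [ 0.00045451  0.00182564  0.00030126 -0.00085024 -0.00067242 -0.00097541]
0 -0.4 q2 0.40 q4 1.66 q6 1.48
0 -0.4 q2 0.40 q4 1.66 q6 1.48
0.2 -0.2 q2 0.30 q4 1.84 q6 1.20
0.2 -0.28 q2 0.34 q4 1.80 q6 1.28
0.4 0.0 q2 0.22 q4 2.02 q6 0.90
0.4 -0.16000000000000003 q2 0.30 q4 1.92 q6 1.08
0.6 0.19999999999999996 q2 0.18 q4 2.19 q6 0.58
0.6 -0.040000000000000036 q2 0.28 q4 2.03 q6 0.87
0.68 0.28 q2 0.18 q4 2.25 q6 0.44
0.68 0.008000000000000007 q2 0.28 q4 2.07 q6 0.78
```

Emit:
step_arm:
  plan:
    - [0.118,-0.007,0,0,0,0.0045]
    - [0.118,-0.007,0,0,0,0.0045]
    - [0.118,-0.007,0,0,0,0.0045]
    - [0.118,-0.007,0,0,0,0.0045]
    - [0.118,-0.007,0,0,0,0.0045]
    - [0.118,-0.007,0,0,0,0.0045]
    - [0.118,-0.007,0,0,0,0.0045]
    - [0.118,-0.007,0,0,0,0.0045]

```text
t: 4.6
eef_pos: [0.4729, -0.1492, 0.2266]
tool_rot: [-0.45, -0.46, -0.537, 0.546]
contact_force: [5.4, -0.3, -0.1]
gripper_width: 0.24
```

Emit:
step_arm:
  plan:
    - [0.118,-0.007,0,0,0,0.0045]
    - [0.118,-0.007,0,0,0,0.0045]
    - [0.118,-0.007,0,0,0,0.0045]
    - [0.118,-0.007,0,0,0,0.0045]
    - [0.118,-0.007,0,0,0,0.0045]
    - [0.118,-0.007,0,0,0,0.0045]
    - [0.118,-0.007,0,0,0,0.0045]
    - [0.118,-0.007,0,0,0,0.0045]

```text
t: 5.6
eef_pos: [0.4678, -0.1492, 0.1897]
tool_rot: [0.509, 0.518, 0.481, -0.491]
contact_force: [3.3, 0.1, 3.2]
gripper_width: 0.236
```

Emit:
step_arm:
  plan:
    - [0.118,-0.007,0,0,0,0.0045]
    - [0.118,-0.007,0,0,0,0.0045]
    - [0.118,-0.007,0,0,0,0.0045]
    - [0.118,-0.007,0,0,0,0.0045]
    - [0.118,-0.007,0,0,0,0.0045]
    - [0.118,-0.007,0,0,0,0.0045]

```text
t: 6.35
eef_pos: [0.4694, -0.1492, 0.1615]
tool_rot: [0.549, 0.556, 0.436, -0.447]
contact_force: [2.8, 1.0, 5.8]
gripper_width: 0.241
```

Run:
```python
from h import *
np.set_printoptions(precision=4,suppress=True)
o=bot.get_obs();print(o['t'],o['q'],o['eef_pos'],o['contact_force'],o['gripper_width'])
Rt=qR(o['tool_rot']);b=o['eef_pos']-.0213*Rt[:,0];print('bar',b,'lever angle',.6-np.arcsin((b[2]-.185)/.17))
```

```text
6.35 [ 0.1594  0.1683  0.0538  2.209  -0.097   0.5473  0.2704] [ 0.4694 -0.1492  0.1615] [2.7893 0.984  5.8341] 0.2408162244632032
bar [ 0.4647 -0.1491  0.1823] lever angle 0.6158607988926847
```

Emit:
step_arm:
  plan:
    - [0.118,-0.007,0,0,0,0.0045]
    - [0.118,-0.007,0,0,0,0.0045]
    - [0.118,-0.007,0,0,0,0.0045]
    - [0,0,0,0,0,0]

```text
t: 6.85
eef_pos: [0.4721, -0.1493, 0.1495]
tool_rot: [0.567, 0.575, 0.412, -0.423]
contact_force: [-14.7, 4.8, 33.9]
gripper_width: 0.238
```

Run:
```python
from h import *
np.set_printoptions(precision=4,suppress=True)
o=bot.get_obs();print(o['t'],o['q'],o['eef_pos'],o['contact_force'],o['gripper_width'])
Rt=qR(o['tool_rot']);b=o['eef_pos']-.0213*Rt[:,0];print('bar',b,'lever angle',.6-np.arcsin((b[2]-.185)/.17))
```

```text
6.85 [ 0.1958  0.1663  0.0268  2.2721 -0.1655  0.4052  0.3451] [ 0.4721 -0.1493  0.1495] [-14.67     4.7888  33.8834] 0.2383044645205412
bar [ 0.4656 -0.1492  0.1698] lever angle 0.6893917788770516
```

Emit:
step_arm:
  plan:
    - [-0.025,0,0,0,0,0]
    - [0,0,0,0,0,0]
    - [0,0,0,0,0,0]
    - [0,0,0,0,0,0]
    - [0,0,0,0,0,0]
    - [0,0,0,0,0,0]
    - [0,0,0,0,0,0]
    - [0,0,0,0,0,0]

```text
t: 7.85
eef_pos: [0.472, -0.1493, 0.15]
tool_rot: [0.567, 0.574, 0.412, -0.423]
contact_force: [-9.7, 2.5, 24.6]
gripper_width: 0.237
```

Run:
```python
from h import *
np.set_printoptions(precision=4,suppress=True)
shot('scene','scene3');shot('side','side3');crop('side3',180,110,290,220,6)
o=bot.get_obs();print(o['t'],o['eef_pos'],o['contact_force'])
```

```text
7.95 [ 0.4719 -0.1493  0.15  ] [-9.5988  2.6583 23.6943]
```

View pics/side3_c180_110.png

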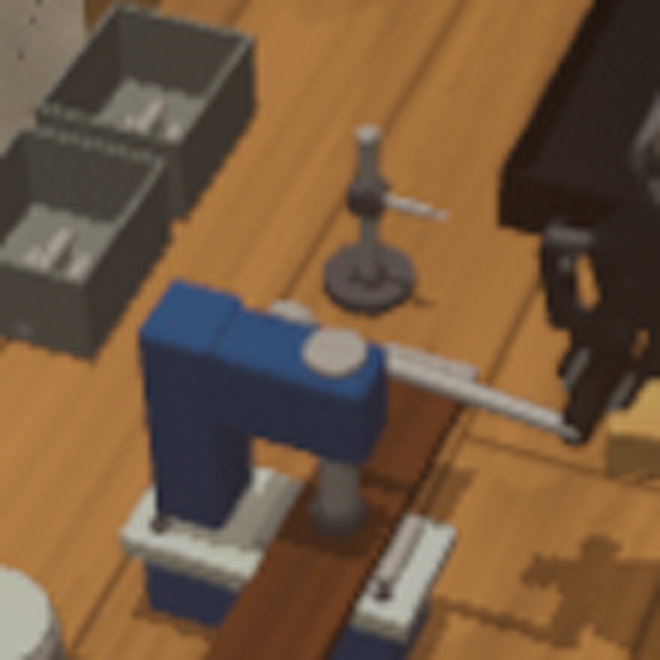

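Emit:
step_arm:
  plan:
    - [-0.089,0.008,0,0,0,-0.0034]
    - [-0.089,0.008,0,0,0,-0.0034]
    - [-0.089,0.008,0,0,0,-0.0034]
    - [-0.089,0.008,0,0,0,-0.0034]
    - [-0.089,0.008,0,0,0,-0.0034]
    - [-0.089,0.008,0,0,0,-0.0034]
    - [-0.089,0.008,0,0,0,-0.0034]
    - [-0.089,0.008,0,0,0,-0.0034]

```text
t: 8.95
eef_pos: [0.4682, -0.1492, 0.1775]
tool_rot: [0.529, 0.537, 0.459, -0.47]
contact_force: [2.3, 0.1, 7.0]
gripper_width: 0.238
```

Emit:
step_arm:
  plan:
    - [-0.089,0.008,0,0,0,-0.0034]
    - [-0.089,0.008,0,0,0,-0.0034]
    - [-0.089,0.008,0,0,0,-0.0034]
    - [-0.089,0.008,0,0,0,-0.0034]
    - [-0.089,0.008,0,0,0,-0.0034]
    - [-0.089,0.008,0,0,0,-0.0034]
    - [-0.089,0.008,0,0,0,-0.0034]
    - [-0.089,0.008,0,0,0,-0.0034]

```text
t: 9.95
eef_pos: [0.4694, -0.1492, 0.2059]
tool_rot: [-0.487, -0.496, -0.503, 0.513]
contact_force: [4.2, 0.6, 4.5]
gripper_width: 0.237
```

Emit:
step_arm:
  plan:
    - [-0.089,0.008,0,0,0,-0.0034]
    - [-0.089,0.008,0,0,0,-0.0034]
    - [-0.089,0.008,0,0,0,-0.0034]
    - [-0.089,0.008,0,0,0,-0.0034]
    - [-0.089,0.008,0,0,0,-0.0034]
    - [-0.089,0.008,0,0,0,-0.0034]
    - [-0.089,0.008,0,0,0,-0.0034]
    - [-0.089,0.008,0,0,0,-0.0034]

```text
t: 10.95
eef_pos: [0.4749, -0.1493, 0.233]
tool_rot: [-0.441, -0.451, -0.544, 0.553]
contact_force: [7.3, 0.6, 2.2]
gripper_width: 0.241
```

Emit:
step_arm:
  plan:
    - [-0.089,0.008,0,0,0,-0.0034]
    - [-0.089,0.008,0,0,0,-0.0034]
    - [-0.089,0.008,0,0,0,-0.0034]
    - [-0.089,0.008,0,0,0,-0.0034]
    - [-0.089,0.008,0,0,0,-0.0034]
    - [-0.089,0.008,0,0,0,-0.0034]
    - [-0.089,0.008,0,0,0,-0.0034]

```text
t: 11.82
eef_pos: [0.4836, -0.1494, 0.2559]
tool_rot: [-0.399, -0.409, -0.576, 0.585]
contact_force: [7.3, -0.9, 1.0]
gripper_width: 0.243
```

Run:
```python
from h import *
np.set_printoptions(precision=4,suppress=True)
o=bot.get_obs();print(o['t'],o['q'],o['eef_pos'],o['contact_force'],o['gripper_width'])
Rt=qR(o['tool_rot']);b=o['eef_pos']-.0213*Rt[:,0];print('bar',b,'lever angle',.6-np.arcsin((b[2]-.185)/.17), Rt)
```

```text
11.825 [0.0699 0.3764 0.1005 1.7041 0.017  1.4143 0.1456] [ 0.4836 -0.1494  0.2559] [ 7.2648 -0.8887  0.9558] 0.24295111263991853
bar [ 0.491  -0.1496  0.2759] lever angle 0.036144478095304855 [[-0.348   0.9373 -0.0184]
 [ 0.0053 -0.0177 -0.9998]
 [-0.9375 -0.348   0.0012]]
```

Emit:
step_arm:
  plan:
    - [-0.089,0.008,0,0,0,-0.0034]
    - [-0.06,0.005,0,0,0,-0.0024]
    - [-0.02,0,0,0,0,0]
    - [0,0,0,0,0,0]

```text
t: 12.32
eef_pos: [0.4861, -0.1495, 0.2612]
tool_rot: [-0.388, -0.398, -0.584, 0.592]
contact_force: [7.2, -0.6, -2.9]
gripper_width: 0.24
```

Run:
```python
from h import *
np.set_printoptions(precision=4,suppress=True)
o=bot.get_obs();print(o['t'],o['eef_pos'],o['contact_force'],o['gripper_width'])
Rt=qR(o['tool_rot']);b=o['eef_pos']-.0213*Rt[:,0];print('bar',b,'lever angle',.6-np.arcsin((b[2]-.185)/.17))
```

```text
12.325 [ 0.4861 -0.1495  0.2612] [ 7.1603 -0.6264 -2.9074] 0.24021816493803957
bar [ 0.4943 -0.1496  0.2809] lever angle 0.0009289858614703883
```

Emit:
step_arm:
  plan:
    - [0,0,0,0,0,0]
    - [0,0,0,0,0,0]
    - [0,0,0,0,0,0]
    - [0,0,0,0,0,0]
    - [-0.4,0,0,0,0,0]
    - [-0.8,0,0,0,0,0]
    - [-1,0,0,0,0,0]
    - [-0.5,0,0,0,0,0]
  fingers: -1

```text
t: 13.32
eef_pos: [0.5281, -0.1502, 0.3646]
tool_rot: [-0.388, -0.399, -0.583, 0.591]
contact_force: [-0.3, 0.3, 0.4]
gripper_width: 0.996
```

Emit:
step_arm:
  plan:
    - [0,0,0,0.001,0,0.015]
    - [0,0,0,0,0,0.015]
    - [0,0,0,0,0,0.015]
    - [0,0,0,0,0,0.017]
    - [0,0,-0.8,0,0,0]
    - [0,0.3,-1,0,0,0]
    - [0,0.3,-1,0,0,0]
    - [0,0.4,-1,0,0,0]

```text
t: 14.32
eef_pos: [0.5709, 0.002, 0.3624]
tool_rot: [-0.494, -0.505, -0.494, 0.508]
contact_force: [0.8, -0.3, 0.4]
gripper_width: 1.003
```

Run:
```python
from h import *
np.set_printoptions(precision=4,suppress=True)
shot('scene','scene4');shot('side','side4')
o=bot.get_obs();print(o['t'],o['q'],o['eef_pos']);Rt=qR(o['tool_rot']);print(Rt)
print((np.array([.598,.205,.20])-o['eef_pos'])@Rt/.04)
crop('scene4',110,120,350,290,3.3)
```

```text
14.425 [-0.1127  0.2133 -0.0104  1.6315  0.002   1.3003 -0.14  ] [0.5716 0.007  0.3617]
[[-0.0035  0.9999 -0.0166]
 [-0.0002 -0.0166 -0.9999]
 [-1.     -0.0035  0.0002]]
[ 4.0381  0.5926 -4.9601]
```

View pics/scene4_c110_120.png

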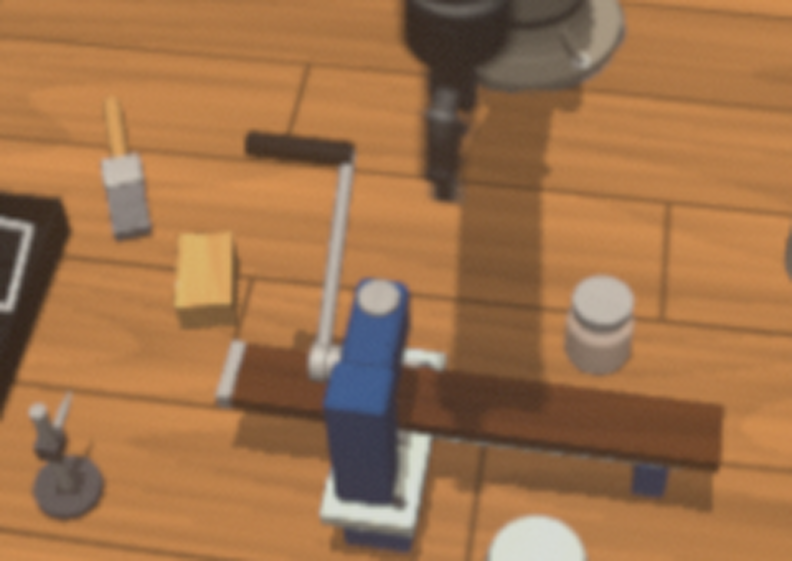

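Emit:
step_arm:
  plan:
    - [0.5,0.1,-1,0.0015,0,0]
    - [0.7,0.1,-1,0,0,0]
    - [0.7,0.1,-1,0,0,0]
    - [0.7,0.1,-1,0,0,0]
    - [0.7,0.1,-0.8,0,0,0]
    - [0.5,0.1,-0.15,0,0,0]
    - [0,0,0,0,0,0]
    - [0,0,0,0,0,0]

```text
t: 15.42
eef_pos: [0.601, 0.1956, 0.2094]
tool_rot: [-0.491, -0.508, -0.491, 0.511]
contact_force: [0.9, -0.0, -0.2]
gripper_width: 1.001
```

Run:
```python
from h import *
np.set_printoptions(precision=4,suppress=True)
im,d,m,o=shot('wrist','wrist5')
print(o['t'],o['q'],o['eef_pos'],o['contact_force']);Rt=qR(o['tool_rot']);print(Rt)
P=cloud('wrist','wrist5')
b=(abs(P[...,2]-.088)<.004)&(im.sum(2)<330)&(P[...,0]<.66)&(P[...,0]>.53)
L=[];Rr=[]
for v in range(5,380,5):
    us=np.nonzero(b[v])[0]
    if len(us)>40: L.append((us.min()-.5,v));Rr.append((us.max()+.5,v))
for E in(L,Rr):
    Q=onplane('wrist','wrist5',E,.088);p=np.polyfit(Q[:,1],Q[:,0],1);print(p,np.std(Q[:,0]-np.polyval(p,Q[:,1])),Q[:,1].min(),Q[:,1].max(),np.polyval(p,.205))
```

```text
15.425 [-0.3463  0.4313 -0.0914  1.6782  0.0464  1.0381 -0.4898] [0.601  0.1956 0.2094] [ 0.9238 -0.0209 -0.1888]
[[-0.0028  0.9993 -0.0368]
 [-0.0033 -0.0368 -0.9993]
 [-1.     -0.0027  0.0034]]
[0.0234 0.5623] 0.00033856463162663865 0.0038193315929819782 0.23321280164767277 0.5670673524314416
[0.0238 0.622 ] 0.0002886721386026436 0.0018752189009850206 0.23099361379617112 0.626929790210628
```

View pics/wrist5.png

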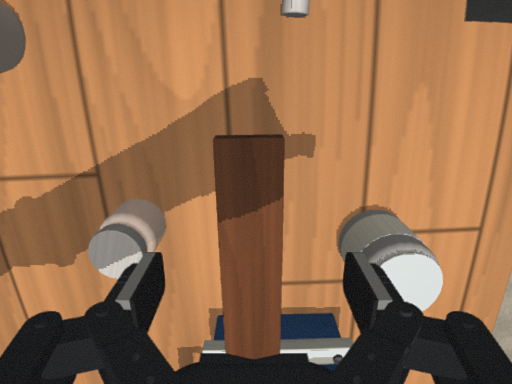

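Emit:
step_arm:
  plan:
    - [0.4,-0.1,-0.23,-0.002,0,0]
    - [0.8,0,0,0,0,0]
    - [0.8,0,0,0,0,0]
    - [0.6,0,0,0,0,0]
    - [0.6,0,0,0,0,0]
    - [0.4,0,0,0,0,0]
    - [0.15,0,0,0,0,0]
    - [0,0,0,0,0,0]

```text
t: 16.48
eef_pos: [0.5957, 0.2065, 0.0582]
tool_rot: [-0.494, -0.504, -0.495, 0.507]
contact_force: [0.6, 0.1, -0.1]
gripper_width: 0.995
```

Emit:
step_arm:
  plan:
    - [0,0,0,0,0,0]
    - [0,0,0,0,0,0]
    - [0,0,0,0,0,0]
    - [0,0,0,0,0,0]
    - [0,0,0,0,0,0]
  fingers: 1
  force: 60

```text
t: 17.1
eef_pos: [0.5965, 0.2067, 0.0594]
tool_rot: [-0.494, -0.504, -0.495, 0.507]
contact_force: [-0.9, -0.1, 6.8]
gripper_width: 0.696
```

Run:
```python
from h import *
np.set_printoptions(precision=4,suppress=True)
im,d,m,o=shot('wrist','wrist6')
print(o['t'],o['q'],o['eef_pos'],o['contact_force'],o['torque']);Rt=qR(o['tool_rot']);print(Rt)
```

```text
17.1 [-0.3657  0.6063 -0.0916  1.7842  0.0771  0.7578 -0.519 ] [0.5965 0.2067 0.0594] [-0.9298 -0.0686  6.7981] [-0.0269  0.1261 -0.0898]
[[-0.0026  0.9998 -0.0218]
 [-0.0021 -0.0218 -0.9998]
 [-1.     -0.0026  0.0021]]
```

View pics/wrist6.png

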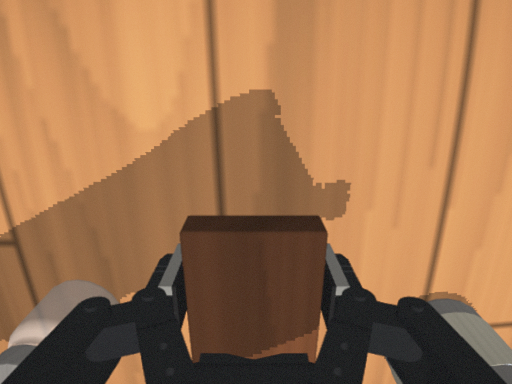

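Emit:
step_arm:
  plan:
    - [0,0,0.05,0,0,0]
    - [0,0,0.15,0,0,0]
    - [0,0,0.15,0,0,0]
    - [0,0,0.15,0,0,0]
    - [0,0,0.15,0,0,0]
    - [0,0,0.15,0,0,0]
    - [0,0,0.1,0,0,0]
    - [0,0,0.1,0,0,0]

```text
t: 18.15
eef_pos: [0.5956, 0.1683, 0.0594]
tool_rot: [-0.494, -0.505, -0.495, 0.506]
contact_force: [0.3, 2.8, 6.1]
gripper_width: 0.688
```

Run:
```python
from h import *
np.set_printoptions(precision=4,suppress=True)
o=bot.get_obs();print(o['t'],o['eef_pos'],o['contact_force'],o['torque'],o['gripper_width'])
```

```text
18.15 [0.5956 0.1683 0.0594] [0.3194 2.8398 6.1284] [ 0.7423  0.1192 -0.0419] 0.6882098113676973
```

Emit:
step_arm:
  plan:
    - [0,0,0.12,0,0,0]
    - [0,0,0.12,0,0,0]
    - [0,0,0.12,0,0,0]
    - [0,0,0.12,0,0,0]
    - [0,0,0.12,0,0,0]
    - [0,0,0.12,0,0,0]
    - [0,0,0.12,0,0,0]
    - [0,0,0.12,0,0,0]

```text
t: 19.15
eef_pos: [0.5948, 0.1297, 0.0594]
tool_rot: [-0.494, -0.504, -0.495, 0.506]
contact_force: [0.3, 3.3, 5.5]
gripper_width: 0.692
```

Emit:
step_arm:
  plan:
    - [0,0,0.12,0,0,0]
    - [0,0,0.12,0,0,0]
    - [0,0,0.12,0,0,0]
    - [0,0,0.12,0,0,0]
    - [0,0,0.12,0,0,0]
    - [0,0,0.12,0,0,0]
    - [0,0,0.12,0,0,0]
    - [0,0,0,0,0,0]

```text
t: 20.15
eef_pos: [0.5941, 0.095, 0.0594]
tool_rot: [-0.495, -0.504, -0.495, 0.506]
contact_force: [0.2, 1.0, 5.2]
gripper_width: 0.693
```

Run:
```python
from h import *
np.set_printoptions(precision=4,suppress=True)
o=bot.get_obs();print(o['t'],o['eef_pos'],o['contact_force'],o['torque'],o['gripper_width'])
for n in['scene','side','wrist']: shot(n,n+'7')
crop('scene7',110,215,210,275,8);crop('side7',220,120,300,180,10)
```

```text
20.15 [0.5941 0.095  0.0594] [0.1704 1.0442 5.2047] [ 0.3211 -0.0055  0.0421] 0.6934432408922393
```

View pics/scene7_c110_215.png

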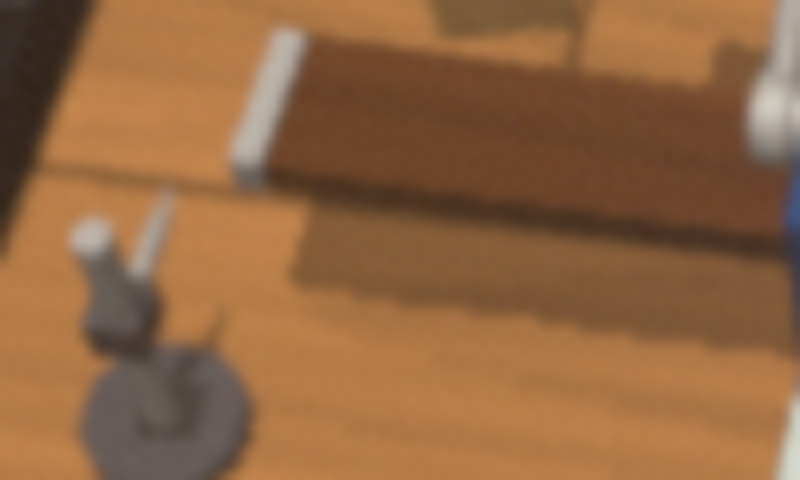

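View pics/side7_c220_120.png

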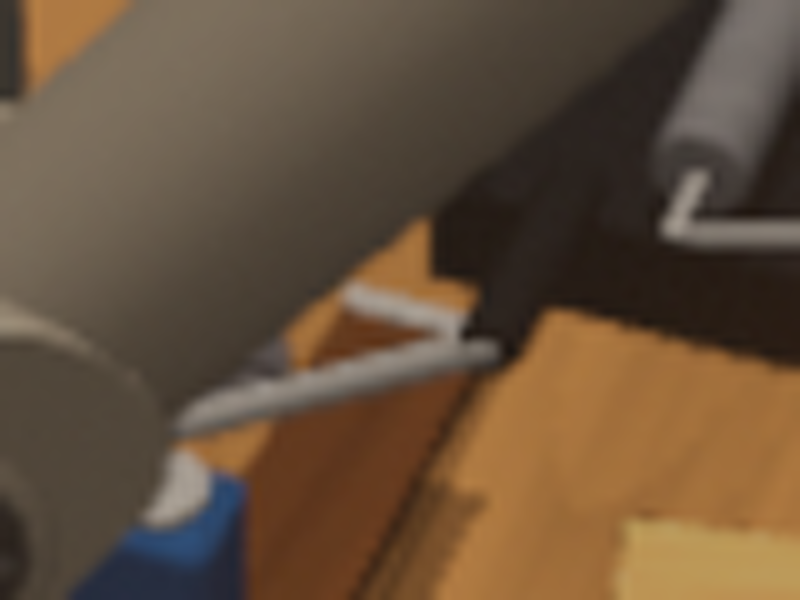

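View pics/wrist7.png

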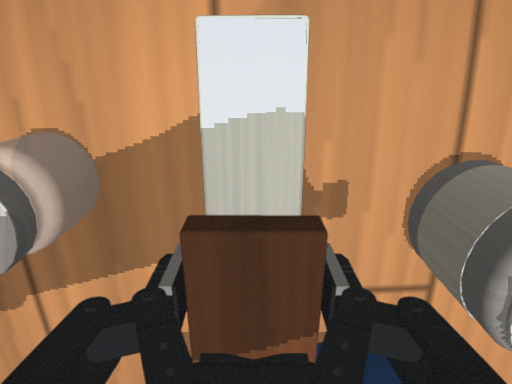

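```bash
cat > m.py <<'E'
from h import *
u=np.array([.0236,.9997,0])
def meas(tag,a,b,t,cn='scene'):
    E=onplane(cn,tag,[a,b],.088);T=onplane(cn,tag,[t],.079)
    print(E,T,'gap mm',(E.mean(0)-T[0])@u*1000,[(e-T[0])@u*1000 for e in E])
E
python3 - <<'E'
from m import *
np.set_printoptions(precision=4,suppress=True)
c=lambda x,y:(110+x/8-.45,215+y/8-.45)
meas('scene7',c(277,29),c(232,157),c(172,190))
w=lambda x,y:(350+x/6-.45,180+y/6-.45)
meas('wrist1',w(96,106),w(407,146),w(348,685),'wrist')
E
```

```text
[[ 0.5549 -0.3171  0.088 ]
 [ 0.6137 -0.3175  0.088 ]] [[ 0.6253 -0.339   0.079 ]] gap mm 20.710423714547673 [np.float64(20.25050987008633), np.float64(21.170337559009017)]
[[ 0.5578 -0.2054  0.088 ]
 [ 0.618  -0.2064  0.088 ]] [[ 0.6257 -0.3394  0.079 ]] gap mm 132.53514309893694 [np.float64(132.32207458142886), np.float64(132.74821161644505)]
```

Emit:
step_arm:
  plan:
    - [0,0,0.1,0,0,0]
    - [0,0,0.1,0,0,0]
    - [0,0,0.1,0,0,0]
    - [0,0,0.1,0,0,0]
    - [0,0,0.08,0,0,0]
    - [0,0,0.04,0,0,0]
    - [0,0,0,0,0,0]
    - [0,0,0,0,0,0]

```text
t: 21.3
eef_pos: [0.5936, 0.0747, 0.0594]
tool_rot: [-0.495, -0.504, -0.495, 0.506]
contact_force: [0.7, 3.2, 5.0]
gripper_width: 0.695
```

Run:
```python
from h import *
np.set_printoptions(precision=4,suppress=True)
o=bot.get_obs();print(o['t'],o['eef_pos'],o['contact_force'],o['torque'],o['gripper_width'])
for n in['scene','side']: shot(n,n+'8')
crop('scene8',110,215,190,275,10);crop('side8',220,120,300,180,10)
P=cloud('scene','scene8');im=np.load('scene8.npz')['im'].astype(int)
b=(abs(P[...,2]-.088)<.012)&(im.sum(2)<330)&(im[...,0]>im[...,2]*1.4)&(P[...,0]>.53)&(P[...,0]<.66)&(P[...,1]>-.33)&(P[...,1]<-.13)
b=cv2.erode(b.astype(np.uint8),np.ones((3,3)))>0
Q=P[b];A=np.c_[Q,np.ones(len(Q))][:,[0,1,3]];s=np.linalg.lstsq(A,Q[:,2],rcond=None)[0];print('plane fit',s,len(Q))
```

```text
21.3 [0.5936 0.0747 0.0594] [0.6909 3.2334 5.0381] [ 0.5258  0.0343 -0.0763] 0.6948317721050932
plane fit [-0.0124  0.0013  0.096 ] 1036
```

View pics/scene8_c110_215.png

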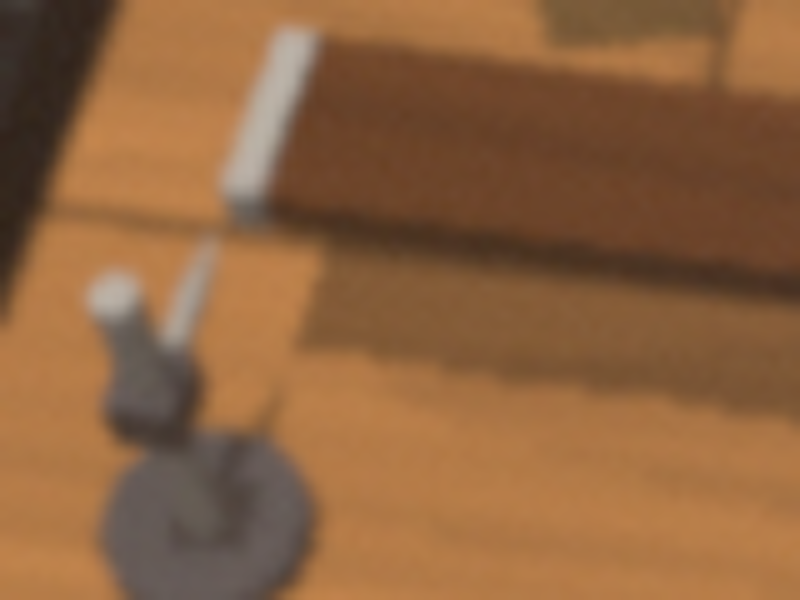

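View pics/side8_c220_120.png

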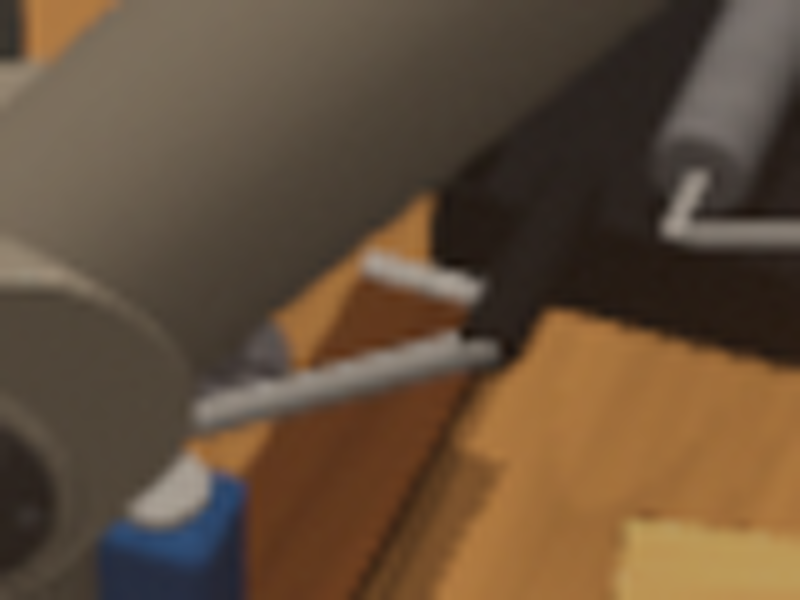

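View pics/scene8.png

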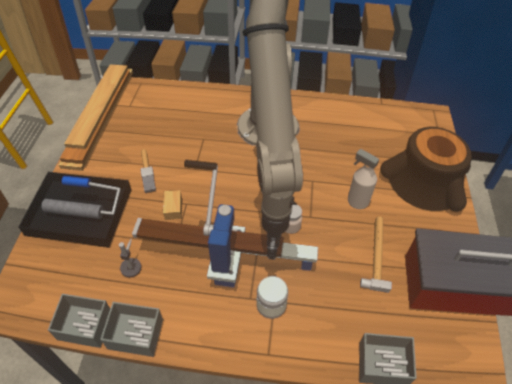

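Run:
```python
from m import *
np.set_printoptions(precision=4,suppress=True)
c=lambda x,y:(110+x/10-.45,215+y/10-.45)
meas('scene8',c(277,28),c(221,184),c(213,237))
# subpixel: cap outer edge from intensity profile along rows (saturation threshold)
im=np.load('scene8.npz')['im'].astype(np.uint8);hsv=cv2.cvtColor(im,cv2.COLOR_RGB2HSV).astype(float)
E=[]
for v in range(219,233):
    s=hsv[v,:,1]; u0=int(141-(v-218)*.36)
    seg=s[u0-7:u0+4]; i=seg.argmin(); bg=np.median(seg[:3]); th=(bg+seg[i])/2
    for k in range(i,0,-1):
        if seg[k-1]>th>=seg[k]: E.append((u0-7+k-(th-seg[k])/(seg[k-1]-seg[k]),v));break
E=np.array(E);print(E.T)
from m import u
Q=onplane('scene','scene8',E,.088);T=onplane('scene','scene8',[c(213,237)],.079)
print((Q-T)@u*1000)
```

```text
[[ 0.5549 -0.3389  0.088 ]
 [ 0.6124 -0.3391  0.088 ]] [[ 0.6252 -0.3396  0.079 ]] gap mm -0.3526640824081295 [np.float64(-0.9050727565650037), np.float64(0.1997445917487422)]
[[136.5    136.3333 136.0306 135.5377 135.0556 134.6204 134.3426 134.0455
  133.64   133.2981 132.9889 132.6275 132.125  131.75  ]
 [219.     220.     221.     222.     223.     224.     225.     226.
  227.     228.     229.     230.     231.     232.    ]]
[-1.2533 -0.5987 -0.3552 -0.683  -0.9784 -1.1331 -0.8184 -0.563  -0.6311
 -0.511  -0.2949 -0.2347 -0.5919 -0.5727]
```

Run:
```python
from h import *
o=bot.get_obs();print(o['t'],o['eef_pos'],o['contact_force'],o['gripper_width'])
print(bot.hand_in())
```

```text
21.4 [0.59356008 0.0746125  0.05935442] [-0.28801329  2.35288971  6.38092355] 0.6925544793132653
the job is handed in; nothing more can be done
None
```

The job is handed in at 21.4 s, with the lever pulled and eased back, and the plank slid to the gauge and still gripped flat on its rest. No verdict came back, so what follows are my own checks.

- **Lever:** I gripped the bar and took the lever round its arc to the stop, with the stamp seen on the plank. I held it there just over 1 s. The upward force at the bar reached 34 N when I met the stop, so I eased it to about 24 N for the hold. I then brought the lever back up over about 4.5 s, and let go only once it measured home (about 0.001 rad).
- **Plank:** I gripped it at its inner end and slid it 132 mm outward.
- **End against the pointer:** the two checks disagree slightly. The scene camera puts the end about 0.4 to 0.7 mm past the tip. Going by the earlier wrist picture and the distance moved, it is about 0.5 mm short. I took that as level.
- **Flatness and grip:** the plank's top slopes only 0.001 along its length. I finished with a grip set to 60 N and 5 to 6 N of downward push.
- **Not confirmed:** the side camera could not check the end position, because the arm hid the pointer. Its earlier triangulation of the tip height was also 3 to 8 mm low, so I did not rely on it.
- **Other things on the bench:** none looked moved in the last scene picture, though I did not measure them again.

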